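Nest the draw-stage cups and hold the spring gauge at its mark

ROBOT

A 6-joint arm with a two-finger parallel gripper is mounted at the origin on a cart in front of the work surface, level with it; the furniture and walls round the work are solid. World frame = base frame: x ahead of the robot, y to its left, z up, the work surface at z = 0. Lengths are in m, angles in rad, forces in N, time in s.
With the tool pointing down it reaches from about 0.25 to 0.775 m from the base axis. Payload 8.9 kg.
Tool frame: the origin (TCP) lies midway between the tips of the shut fingers; the grasp point (between the pads) lies 19 mm behind it (env.tcp_to_grasp is the distance from the TCP to the grasp point, in m); x points along the fingers, y is the direction in which the jaws open and shut, and the axes are right-handed (so a half turn about x gives the same grasp; the last joint's range is limited). The gripper opens to 85 mm and grips with 20 to 120 N. Pads are 22 mm wide; open, the fingers measure 114 mm over their backs; the gripper's body (76 mm by 85 mm) begins 54 mm behind the grasp point. The pads swing forward as they close: fully open they stand 13 mm farther back than shut.
Start: joints at [1.162, 0.291, -0.153, 1.127, 0, 1.431], TCP at [0.14, 0.506, 0.231] pointing down, gripper open.
Joint ranges: [-2.52, 2.52], [-0.91, 1.74], [-1.3, 1.37], [-1.96, 2.02], [-1.52, 1.47], [-3.14, 3.14]. Speed limits (rad/s): [2.22, 2.22, 2.79, 3.14, 3.14, 3.14].

INTERFACE

Orientations are given as a unit quaternion [x, y, z, w].
In Python, from station import get_state, read_camera, camera_params, workorder, env gives the robot as it stands.
- The arm moves only by the tool jog_arm, never from a script. Its argument "series" is one flat list of numbers, 7 for each row, row after row: the turn, a rotation vector about the tool's x, y, z in rad, then the shift along the tool's x, y, z in mm, then the finger opening in mm, from 0 to 85.4. In form: [ax, ay, az, x, y, z, fingers, ax, ay, az, x, y, z, fingers, ...]. A call has 1 to 20 rows; each row shifts and turns the commanded pose from where the row before left it, along the tool's axes as they then stand; what a row does not reach is not made up. A row lasts 1/12 s, in which the tool goes at most 41.7 mm and 7.16 degrees, less where a joint would pass 70% of its speed; a pose out of reach is approached as far as the arm can. A call is refused whole if a number of a shift passes 41.7 or a number of a turn 0.125, either way. A call with a gripper value outside its range is refused whole. The fingers move at their own pace and stop on an object; the grip force is fixed at half the most. Time passes only in rows, so rows that do not move let the fingers close. It gives the time, the measured TCP pose, the force and the opening at its end, in the units of the state.
- get_state(): the state, without advancing time (a new reading comes with each control period).
- read_camera(name): name is "scene" or "top" or "wrist"; returns the picture (384x512x3 uint8, red, green, blue); there is no depth.
- camera_params(name): a dict with "camera_matrix" (3x3 intrinsics, pixels), "R" (3x3) and "t" (3): a world point X has camera coordinates R X + t. Camera axes: x right, y down, z forward; pixel columns grow to the right and rows downward; lengths in m; the calibration is good to about 2 mm. A picture is of the moment at which its call begins: read the wrist's pose just before it. camera_params takes no time and is no camera call; for the wrist camera it gives the pose at the moment of the call.
- workorder.close_job(): hands the job in, once; it reports no verdict.
The state is a dict: "time": time; "qpos": joint angles; "joint_vel": joint speeds; "tau": joint torques, N m; "tcp_pos": TCP position; "ee_rot": TCP orientation; "force": force on the tool from outside, world axes, zero at the start; "torque": the same for the moment, N m; "grip_width": finger opening in m.
Only numpy, scipy, OpenCV 4.12 (cv2) and the standard library are available. Lean on these libraries where they do the work, as an engineer would, in place of code of your own. Each camera call takes 0.05 s, during which the arm holds its last target.

TASK

The wide, low steel cup already sits in the gauge: set the 64 mm cup that stands alone near the gauge upright inside it and let go, then set the tall narrow cup inside that one and let go, so that all three sit fully down in one another. Then take the gauge's black T-handle and pull its spring-loaded slide until the red pointer is level with the black line on the yellow clip, which brings the gauge blade over the nested cups without touching them. The slide springs back when released, so finish while still gripping the handle and holding the pointer at the mark; leave the tools lying about where they are.

Things in the scene. Friction and masses are not known exactly. Their poses are not given: they have to be found in the camera images.
- gauge_base: the gauge, fixed to the worktop: dark steel plate 225 (x) x 190 (y) x 10 mm; origin on the worktop; plate runs from x -140 to +85 and y -100 to +90 mm in its frame. The front (-x) faces the robot. Seat for the cups at x 0, y +40 (aluminium ring, inner diameter 83, 4 high on the plate). Rail for the slide along x at y -55.
- seat (a point): centre of the cup seat, on the plate's top, 10 mm above the worktop
- gauge_slide: the spring-return slide with its T-handle and blade; moves only along -x of gauge_base (towards the robot), 0 to 90 mm; spring pulls it back with 4.5 N at rest plus 0.09 N per mm. Its body origin coincides with gauge_base's when at rest. Its steel blade is a flat bar 20 mm wide in x, along y, underside 90 mm above the worktop, at x +75 of gauge_base at rest; it reaches over the seat when pulled. Starts at rest.
- handle_grip (a point): centre of the T-handle's black round crossbar, 16 mm diameter, 50 mm long along the gauge's y, 78 mm above the worktop, on a 10 mm stem; free below the bar down to 39 mm above the worktop. Grip it from above with one finger on its front and one on its back. At rest at x -50, y -55 of gauge_base.
- pointer_tip (a point): tip of the small red pointer on the right side (-y) of the slide; moves with it; axes as gauge_base. At rest at x +30, y -80 of gauge_base, 36 mm above the worktop
- mark_line (a point): middle of the black line on the top of the yellow clip (12 mm wide in x) at the plate's right edge; axes as gauge_base. The clip is set at x -30 to -45 of gauge_base, so the pull needed is 60 to 75 mm: pointer_tip and mark_line then have the same x in the gauge's frame
- wide_cup_center (a point): wide low steel cup standing loose in the gauge's seat: 80 mm outside diameter, 30 high, wall 2, floor 3 thick (room for a 74 mm cup inside); point on its axis, half-way up (15 mm above its underside); z up its axis
- mid_cup_center (a point): middle steel cup, 64 mm outside diameter, 47 high, floor 2 thick (room for a 56 mm cup inside), 40 to 90 g, standing upright and alone on the worktop left of the gauge (similar cups far to the left are a fixed lot, not for use); point on its axis, half-way up (23.5 mm above its underside). Seated in the wide cup it is 11.5 mm above wide_cup_center and its rim stands 20 mm above the wide cup's rim. Can be gripped across the outside by its top 14 mm
- narrow_cup_center (a point): tall narrow steel cup, 46 mm outside diameter, 66 high, 40 to 85 g, standing upright on the worktop left of the gauge; point on its axis, half-way up (33 mm above its underside). Seated in the middle cup it is 11.5 mm above mid_cup_center and its rim stands 21 mm above the middle cup's rim. Can be gripped across the outside by its top 14 mm
- tape_roll: roll of pale masking tape lying flat, 67 mm across, 24 mm; a bystander, to be left where it lies
- v_block: ground steel V block, 62x57x35 mm; a bystander, to be left where it lies
- chuck_key: steel T-shaped chuck key, 110x117x18 mm; a bystander, to be left where it lies
- screwdriver: flat screwdriver with red handle, 85x169x27 mm; a bystander, to be left where it lies
- caliper: steel caliper lying flat, 84x212x13 mm; a bystander, to be left where it lies
- marker_pen: black marker pen, 105x96x17 mm; a bystander, to be left where it lies

How it is judged:
On the way, in this order (a step that is already met when the one before it is completed fails the run):
1. the middle cup sits inside the wide cup in the seat, released (horizontal distance between wide_cup_center and seat below 0.006 m and angle between wide_cup_center's own z axis and vertical below 0.08 rad and horizontal distance between mid_cup_center and wide_cup_center below 0.009 m and z of mid_cup_center in the frame of wide_cup_center between 0.007 and 0.0155 m and angle between mid_cup_center's own z axis and vertical below 0.12 rad and contact force between the fingers and mid_cup below 0.3 N and linear speed of mid_cup below 0.03 m/s), for 0.2 s.
2. the narrow cup sits inside the middle cup, released (horizontal distance between wide_cup_center and seat below 0.006 m and angle between wide_cup_center's own z axis and vertical below 0.08 rad and horizontal distance between mid_cup_center and wide_cup_center below 0.009 m and z of mid_cup_center in the frame of wide_cup_center between 0.007 and 0.0155 m and angle between each of mid_cup_center, narrow_cup_center's own z axis and vertical below 0.12 rad and horizontal distance between narrow_cup_center and mid_cup_center below 0.009 m and z of narrow_cup_center in the frame of mid_cup_center between 0.007 and 0.0155 m and contact force between the fingers and mid_cup below 0.3 N and contact force between the fingers and narrow_cup below 0.3 N and linear speed of narrow_cup below 0.03 m/s), for 0.2 s.
3. the slide is held with its pointer at the mark (x of pointer_tip in the frame of mark_line between -0.006 and 0.006 m and contact force between the fingers and gauge_slide above 3 N), for 0.2 s.
At the end, for the whole second after the job is handed in: Wide cup in its seat (6 mm), middle cup upright in it, narrow cup upright in that (centres within 9 mm, fully down within 4 mm), all released and still; the fingers grip the slide (over 3 N), holding it still with its pointer within 6 mm of the mark line and touching no cup (all of step 2 and all of step 3 and contact force between the fingers and wide_cup below 0.3 N and linear speed of each of wide_cup, mid_cup below 0.03 m/s and linear speed of gauge_slide below 0.01 m/s and contact force between gauge_slide and wide_cup below 0.5 N and contact force between gauge_slide and mid_cup below 0.5 N and contact force between gauge_slide and narrow_cup below 0.5 N); the arm keeps its last pose, push and grip.
It fails at once if the gauge slide or its blade strikes a cup (contact force between gauge_slide and wide_cup above 1 N or contact force between gauge_slide and mid_cup above 1 N or contact force between gauge_slide and narrow_cup above 1 N).
It fails at once if a bystander is moved more than 30 mm (distance of any of tape_roll, v_block, chuck_key, screwdriver, caliper, marker_pen from where it was at the start of the episode above 0.03 m).
It also fails if it takes over 61 s, if anything falls off the work surface, if the arm or the gripper's body presses on something with over 40 N, if the wrist force passes 120 N, or if a joint passes its speed limit or range.

## Working session

There is one attempt and no reset: what is moved stays moved. The work goes in short steps, Python scripts to look and compute and a tool call to move; the robot and the scene stay as the last step left them, time stands still between calls to the robot, and variables do not carry over. Pictures are saved under pics/ and viewed, and the job is handed in when it is done.

Besides the shell and the picture viewer there is one more tool, called after "Call:" as name(argument=value, ...), one argument or row to a line, values as JSON. jog_arm: Moves the arm, as the interface text tells. Its arguments: {"type":"object","properties":{"series":{"type":"array","items":{"type":"number"}}},"required":["series"]}

```bash
ls; mkdir -p pics; python3 - <<'E'
from station import get_state, read_camera, camera_params, workorder, env
import cv2,numpy as np
s=get_state();print({k:np.round(v,3) for k,v in s.items()})
for n in("scene","top","wrist"):
    p=camera_params(n);print(n,p)
    cv2.imwrite(f'pics/{n}0.png',cv2.cvtColor(read_camera(n),cv2.COLOR_RGB2BGR))
print(env.tcp_to_grasp,get_state()['time'])
E
```

```text
pics
{'time': np.float64(0.0), 'qpos': array([ 1.162,  0.291, -0.154,  1.127,  0.   ,  1.431]), 'joint_vel': array([ 0.001,  0.   ,  0.   ,  0.   , -0.   ,  0.   ]), 'tau': array([-2.0000e-03, -5.3715e+01,  3.3136e+01,  1.6000e-02, -0.0000e+00,
       -0.0000e+00]), 'tcp_pos': array([0.14 , 0.506, 0.231]), 'ee_rot': array([ 0.095,  0.701, -0.096,  0.701]), 'force': array([ 0.678,  0.85 , -0.093]), 'torque': array([ 0.006,  0.006, -0.004]), 'grip_width': np.float64(0.086)}
scene {'camera_matrix': array([[361.31780605,   0.        , 254.52913383],
       [  0.        , 361.31780605, 193.64765464],
       [  0.        ,   0.        ,   1.        ]]), 'R': array([[ 0.4491897 , -0.89342705,  0.00408834],
       [-0.70737203, -0.35843433, -0.60922052],
       [ 0.5457595 ,  0.27076361, -0.79299031]]), 't': array([-0.00937015,  0.50317757,  0.56417325])}
top {'camera_matrix': array([[467.73645367,   0.        , 247.68090909],
       [  0.        , 467.73645367, 192.8590472 ],
       [  0.        ,   0.        ,   1.        ]]), 'R': array([[-0.01741047, -0.99983984, -0.00414459],
       [-0.99534625,  0.01772486, -0.09471887],
       [ 0.09477716,  0.0024762 , -0.99549543]]), 't': array([0.27206586, 0.53076477, 1.13788194])}
wrist {'camera_matrix': array([[299.24391986,   0.        , 255.75616054],
       [  0.        , 299.24391986, 188.02978482],
       [  0.        ,   0.        ,   1.        ]]), 'R': array([[ 0.26644295,  0.96385013, -0.00103942],
       [ 0.92340627, -0.2549534 ,  0.28691396],
       [ 0.27627706, -0.07740601, -0.95795579]]), 't': array([-0.5245431 , -0.03809813,  0.37941513])}
0.0187 0.15
```

View pics/scene0.png

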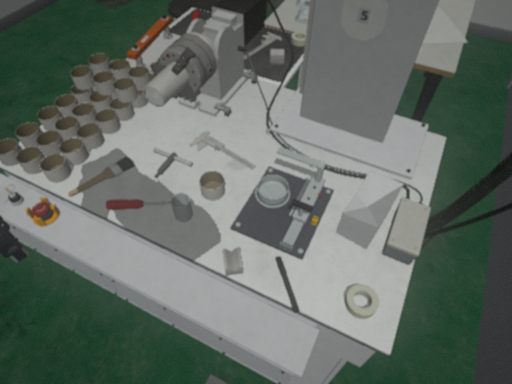

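View pics/top0.png

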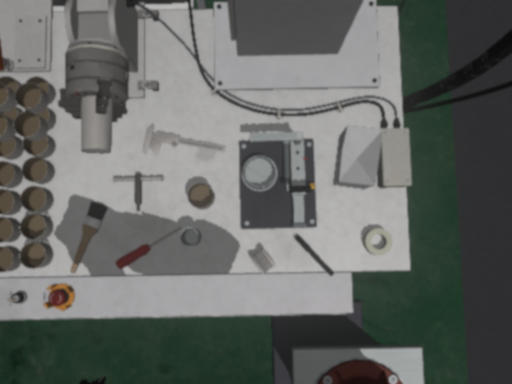

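View pics/wrist0.png

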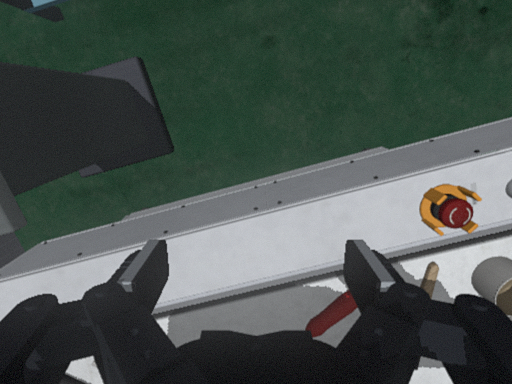

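Scene: mid cup at top (200,195), narrow cup (190,236), gauge centre ~(278,182), wide cup (260,173), yellow clip (312,186). Enlarging for precise picking.

```bash
python3 - <<'E'
import cv2,numpy as np
t=cv2.imread('pics/top0.png');s=cv2.imread('pics/scene0.png')
cv2.imwrite('pics/topc.png',cv2.resize(t[115:245,165:330],None,fx=4.6,fy=4.6,interpolation=cv2.INTER_CUBIC))
cv2.imwrite('pics/scenec.png',cv2.resize(s[140:260,160:340],None,fx=4.4,fy=4.4,interpolation=cv2.INTER_CUBIC))
E
```

```text
(no output)
```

View pics/topc.png

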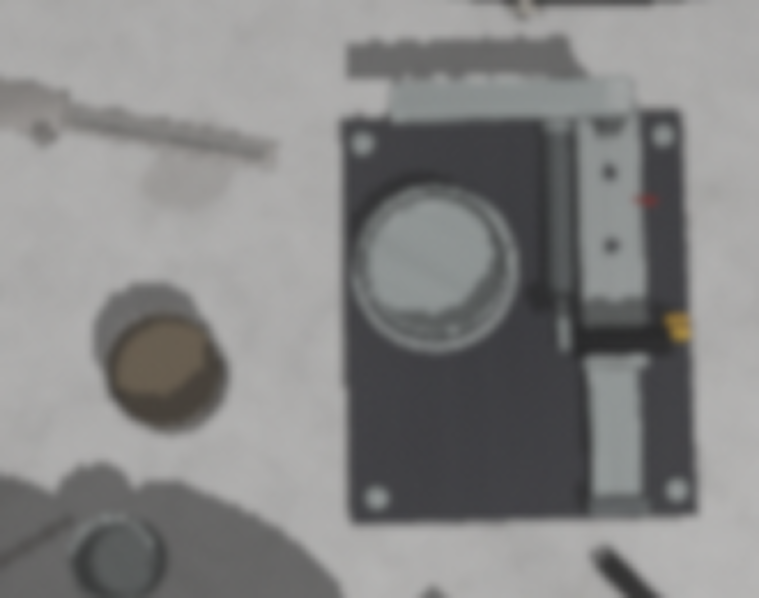

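View pics/scenec.png

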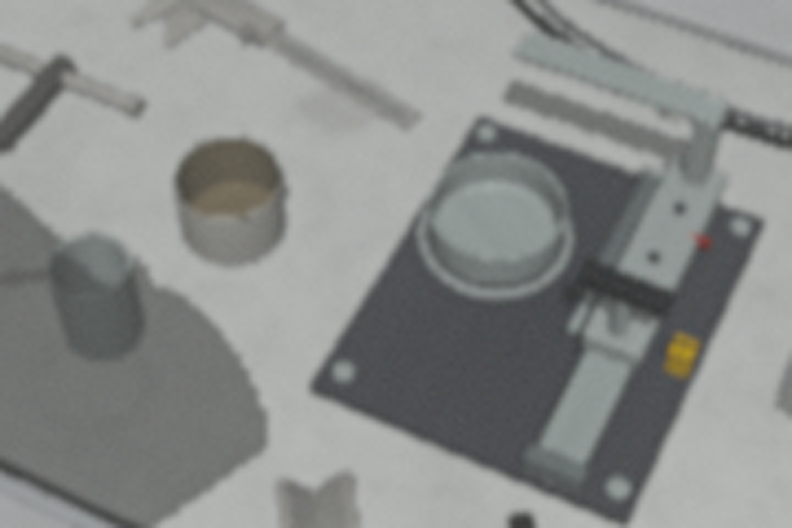

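```bash
cat > h.py <<'E'
from station import get_state, read_camera, camera_params, workorder, env
import cv2,numpy as np
from scipy.spatial.transform import Rotation as Ro
def ray(n,u,v,z,p=None):
    p=p or camera_params(n);K,R,t=p['camera_matrix'],p['R'],p['t']
    d=R.T@np.linalg.inv(K)@np.array([u,v,1.]);c=-R.T@t
    return c+d*(z-c[2])/d[2]
def proj(n,X,p=None):
    p=p or camera_params(n);x=p['camera_matrix']@(p['R']@np.array(X)+p['t']);return x[:2]/x[2]
def snap(n,f):
    im=cv2.cvtColor(read_camera(n),cv2.COLOR_RGB2BGR);cv2.imwrite('pics/'+f,im);return im
def st():
    s=get_state();q=Ro.from_quat(s['ee_rot']).as_matrix()
    print('t',round(float(s['time']),2),'tcp',np.round(s['tcp_pos']*1000,1),'grip',round(float(s['grip_width'])*1000,1),'F',np.round(s['force'],1),'q',np.round(s['qpos'],2));print(np.round(q,3));return s,q
E
python3 - <<'E'
from h import *
st()
T=lambda x,y,z:ray('top',165+(x+.5)/4.6-.5,115+(y+.5)/4.6-.5,z)
S=lambda x,y,z:ray('scene',160+(x+.5)/4.4-.5,140+(y+.5)/4.4-.5,z)
print('cam',[-(camera_params(n)['R'].T@camera_params(n)['t']) for n in('top','scene')])
c=np.array([T(*a,.01) for a in[(342,120),(681,111),(696,514),(351,523)]]);print(c)
# expected frame corners FL: x+85 y+90 ; +85,-100 ; -140,-100 ; -140,+90
P=np.array([(85,90),(85,-100),(-140,-100),(-140,90)])/1000
a=c[:,:2];A=a-a.mean(0);B=P-P.mean(0)
yaw=np.arctan2((B[:,0]*A[:,1]-B[:,1]*A[:,0]).sum(),(B*A).sum());R=np.array([[np.cos(yaw),-np.sin(yaw)],[np.sin(yaw),np.cos(yaw)]])
o=a.mean(0)-R@P.mean(0);print('yaw',yaw,'o',o,'res',a-(P@R.T+o))
print('seat',R@[0,.04]+o,'handle',R@[-.05,-.055]+o)
print('ring',T(434,268,.014),'clip',T(679,327,.03),R.T@(T(679,327,.03)[:2]-o), 'ptr',R.T@(T(657,200,.036)[:2]-o))
c2=np.array([S(*a,.01) for a in[(484,118),(763,220),(626,522),(314,387)]]);print(c2)
print('scene ring',S(496,225,.014),'clip',S(683,355,.03))
t=cv2.imread('pics/top0.png');s=cv2.imread('pics/scene0.png')
f=lambda i,u,v:cv2.resize(i[v:v+50,u:u+50],(400,400),interpolation=cv2.INTER_CUBIC)
cv2.imwrite('pics/cups.png',cv2.resize(np.vstack([np.hstack([f(t,175,170),f(t,165,211)]),np.hstack([f(s,187,162),f(s,158,180)])]),(600,600)))
E
```

```text
t 0.15 tcp [139.8 505.7 230.9] grip 85.9 F [-0.3  0.8  0.3] q [ 1.16  0.29 -0.15  1.13 -0.    1.43]
[[-0.     0.267  0.964]
 [-0.001  0.964 -0.267]
 [-1.    -0.001 -0.   ]]
cam [array([0.42518631, 0.25979693, 1.18415731]), array([0.0522398 , 0.01922699, 0.75396833])]
[[0.67090864 0.28262644 0.01      ]
 [0.67253747 0.09476829 0.01      ]
 [0.44974118 0.09341843 0.01      ]
 [0.44814126 0.28121217 0.01      ]]
yaw 0.007198049534342316 o [0.58779544 0.19320415] res [[-0.00123678 -0.0011872 ]
 [-0.00097556  0.00094972]
 [ 0.00122232  0.00121941]
 [ 0.00099002 -0.00098192]]
seat [0.58750752 0.23320311] handle [0.53819262 0.13784567]
ring [0.58674078 0.23338061 0.014     ] clip [0.55006747 0.10227285 0.03      ] [-0.03838151 -0.09065737] ptr [ 0.03016533 -0.08057003]
[[0.66758398 0.27865689 0.01      ]
 [0.66920386 0.09565597 0.01      ]
 [0.44689496 0.09316076 0.01      ]
 [0.44595954 0.27759739 0.01      ]]
scene ring [0.59092038 0.23485394 0.014     ] clip [0.54388683 0.10154397 0.03      ]
```

View pics/cups.png

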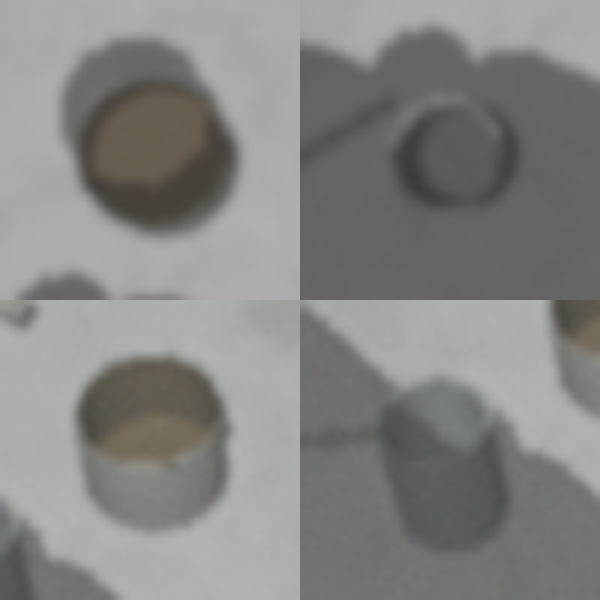

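```bash
python3 - <<'E'
from h import *
q=lambda n,u0,v0,x,y,z:np.round(ray(n,u0+x/6-.5,v0+y/6-.5,z)*1000,1)
print('mid rim',q('top',175,170,157,157,.047),'base',q('top',175,170,164.5,161.5,0.))
print('nar rim',q('top',165,211,447-300,149,.066),'base',q('top',165,211,463-300,155,0.))
# scene: rim ellipse centers
print('mid rim sc',q('scene',187,162,150,410-300,.047)); print('nar rim sc',q('scene',158,180,439-300,422-300,.066))
E
```

```text
mid rim [528.6 377.5  47. ] base [530.9 379.2   0. ]
nar rim [432.5 404.1  66. ] base [430.3 405.9   0. ]
mid rim sc [528.9 378.   47. ]
nar rim sc [430.2 401.8  66. ]
```

Call:
jog_arm(
  series=[-0.09, 0, 0, 0, 0, 0, 85, -0.09, 0, 0, 0, 0, 0, 85, -0.09, 0, 0, 0, 0, 0, 85, 0, 0, 0, 5, -8, 24.3, 85, 0, 0, 0, 5, -8, 24.3, 85, 0, 0, 0, 5, -8, 24.3, 85, 0, 0, 0, 5, -8, 24.3, 85, 0, 0, 0, 5, -8, 24.3, 85, 0, 0, 0, 5, -8, 24.3, 85, 0, 0, 0, 5, -8, 24.3, 85, 0, 0, 0, 5, -8, 24.3, 85, 0, 0, 0, 5, -8, 24.3, 85, 0, 0, 0, 5, -8, 24.3, 85, 0, 0, 0, 5, -8, 24.3, 85, 0, 0, 0, 5, -8, 24.3, 85, 0, 0, 0, 5, -8, 24.3, 85, 0, 0, 0, 5, -8, 24.3, 85, 0, 0, 0, 5, -8, 24.3, 85, 0, 0, 0, 5, -8, 24.3, 85],
)

```text
time: 1.73
tcp_pos: [0.5297, 0.3774, 0.1507]
ee_rot: [-0.0, 0.707, -0.0, 0.707]
force: [0.2, -0.0, 0.4]
grip_width: 0.0852
```

```bash
python3 - <<'E'
from h import *
st(); p=camera_params('wrist'); snap('wrist','w1.png')
print('mid rim proj',proj('wrist',[.5293,.3782,.047],p))
E
```

```text
t 1.73 tcp [529.7 377.4 150.7] grip 85.2 F [ 0.2 -0.   0.4] q [0.51 0.58 0.08 1.08 0.   0.51]
[[-0.001 -0.     1.   ]
 [-0.     1.     0.   ]
 [-1.    -0.    -0.001]]
mid rim proj [256.72718486 185.86204745]
```

View pics/w1.png

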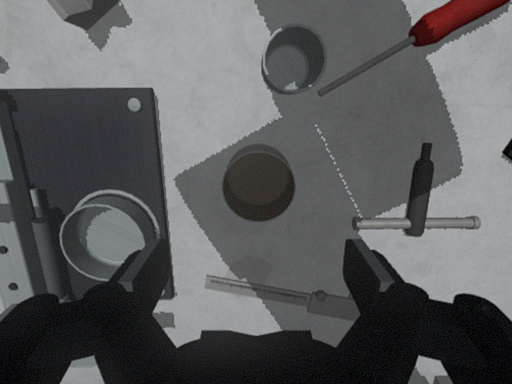

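```bash
python3 - <<'E'
from h import *
i=cv2.imread('pics/w1.png');p=camera_params('wrist')
print('cam',-p['R'].T@p['t'])
f=lambda u,v:cv2.resize(cv2.convertScaleAbs(i[v:v+100,u:u+100],alpha=1.7),(390,390),interpolation=cv2.INTER_CUBIC)
cv2.imwrite('pics/w1c.png',np.hstack([f(210,130),f(245,10)]))
cv2.imwrite('pics/w1d.png',cv2.resize(cv2.convertScaleAbs(i[170:320,50:200],alpha=1.5),(600,600),interpolation=cv2.INTER_CUBIC))
for n,X in dict(mid=(.5293,.3782,.047),midb=(.5293,.3782,0),nar=(.431,.404,.066),narb=(.431,.404,0),widerim=(.588,.2335,.04),ring=(.588,.2335,.014)).items(): print(n,proj('wrist',X,p))
E
```

```text
cam [0.46118518 0.37578525 0.29240511]
mid [259.13902407 181.55868982]
midb [258.6874993  169.00247761]
nar [296.62449138  52.52133728]
narb [287.19009858  63.10985055]
widerim [103.54051656 240.65284118]
ring [116.06194654 228.94426438]
```

View pics/w1c.png

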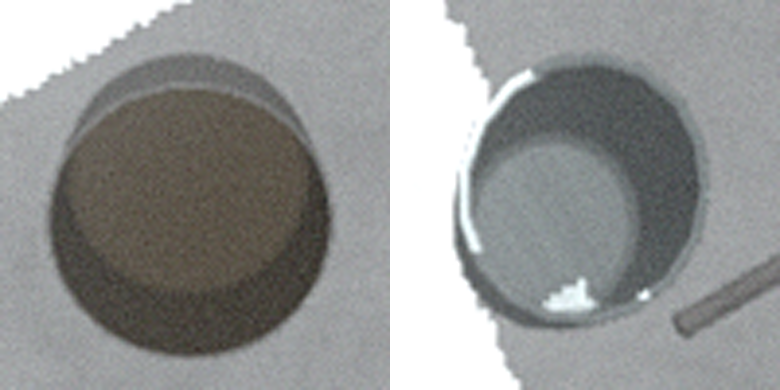

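View pics/w1d.png

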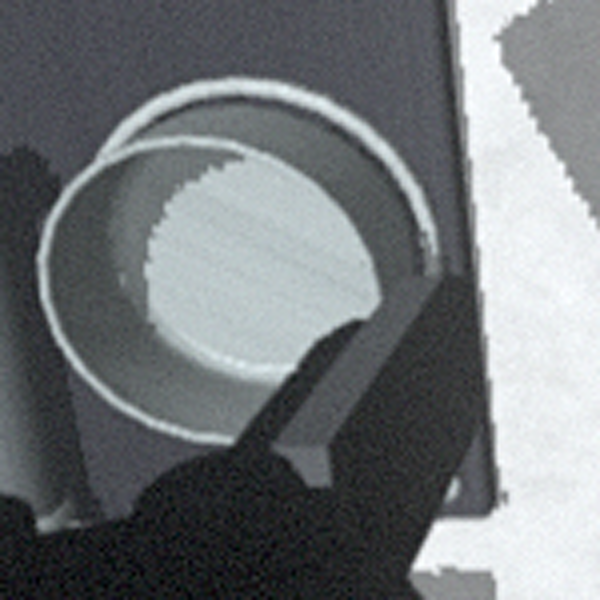

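```bash
python3 - <<'E'
from h import *
st();p=camera_params('wrist');i=snap('wrist','w2.png');p2=camera_params('wrist');st()
for n,X in dict(mid=(.5293,.3782,.047),nar=(.431,.404,.066),widerim=(.588,.2335,.04),ring=(.588,.2335,.014)).items(): print(n,proj('wrist',X,p),proj('wrist',X,p2))
a=cv2.imread('pics/w1.png');print(np.abs(a.astype(int)-i).mean())
f=lambda u,v:cv2.resize(cv2.convertScaleAbs(i[v:v+100,u:u+100],alpha=1.7),(390,390),interpolation=cv2.INTER_CUBIC)
cv2.imwrite('pics/w2c.png',np.hstack([f(210,130),f(245,10)]))
E
```

```text
t 1.78 tcp [533.7 375.5 149.5] grip 85.0 F [ 0.6 -3.6 -1.2] q [ 0.5   0.58  0.09  1.08 -0.    0.5 ]
[[ 0.001  0.003  1.   ]
 [-0.001  1.    -0.003]
 [-1.    -0.001  0.001]]
t 1.83 tcp [531.5 376.2 149.7] grip 84.5 F [-1.3  0.2 -0.2] q [ 0.5   0.58  0.09  1.08 -0.    0.51]
[[-0.     0.003  1.   ]
 [-0.001  1.    -0.003]
 [-1.    -0.001 -0.   ]]
mid [259.13902407 181.55868982] [258.23147481 184.13842342]
nar [296.62449138  52.52133728] [295.2750383   56.21450546]
widerim [103.54051656 240.65284118] [103.20065827 242.93613217]
ring [116.06194654 228.94426438] [115.7157678 231.1055427]
7.669345431857639
```

View pics/w2c.png

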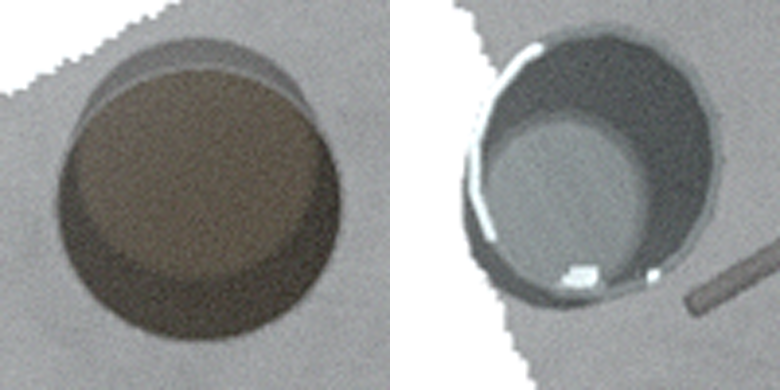

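Call:
jog_arm(
  series=[0, 0, 0, 12, 2, 0, 85, 0, 0, 0, 20, 0, 0, 85, 0, 0, 0, 20, 0, 0, 85, 0, 0, 0, 20, 0, 0, 85, 0, 0, 0, 20, 0, 0, 85, 0, 0, 0, 12, 0, 0, 85, 0, 0, 0, 8, 0, 0, 85, 0, 0, 0, 0, 0, 0, 85, 0, 0, 0, 0, 0, 0, 85, 0, 0, 0, 0, 0, 0, 85],
)

```text
time: 2.67
tcp_pos: [0.5293, 0.3806, 0.0404]
ee_rot: [0.0, 0.707, 0.0, 0.708]
force: [0.1, -0.9, 0.1]
grip_width: 0.0851
```

```bash
python3 - <<'E'
from h import *
st(); p=camera_params('wrist'); snap('wrist','w3.png');snap('scene','s3.png')
st();print(proj('wrist',[.5295,.3799,.047],p))
E
```

```text
t 2.67 tcp [529.3 380.6  40.4] grip 85.1 F [ 0.1 -0.9  0.1] q [ 0.51  0.68 -0.05  0.84  0.    0.51]
[[ 0.001 -0.     1.   ]
 [ 0.001  1.     0.   ]
 [-1.     0.001  0.001]]
t 2.77 tcp [529.5 380.6  40.5] grip 84.8 F [ 0.1  0.1 -0.2] q [ 0.51  0.68 -0.05  0.84  0.    0.51]
[[ 0.002 -0.     1.   ]
 [ 0.001  1.     0.   ]
 [-1.     0.001  0.002]]
[254.36140447 247.95952193]
```

View pics/w3.png

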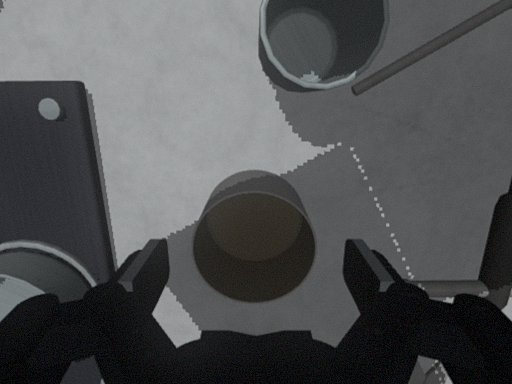

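Call:
jog_arm(
  series=[0, 0, 0, 6, 0, 0, 85, 0, 0, 0, 6, 0, 0, 85, 0, 0, 0, 0, 0, 0, 40, 0, 0, 0, 0, 0, 0, 40, 0, 0, 0, 0, 0, 0, 40, 0, 0, 0, 0, 0, 0, 40, 0, 0, 0, 0, 0, 0, 40, 0, 0, 0, 0, 0, 0, 40, 0, 0, 0, 0, 0, 0, 40, 0, 0, 0, 0, 0, 0, 40],
)

```text
time: 3.6
tcp_pos: [0.529, 0.3802, 0.0274]
ee_rot: [-0.0, 0.707, 0.0, 0.707]
force: [1.6, -0.6, 2.1]
grip_width: 0.0615
```

```bash
python3 - <<'E'
from h import *
st(); i=snap('scene','s4.png')
cv2.imwrite('pics/s4c.png',cv2.resize(i[110:260,140:340],None,fx=4,fy=4,interpolation=cv2.INTER_CUBIC))
E
```

```text
t 3.6 tcp [529.  380.2  27.4] grip 61.5 F [ 1.6 -0.6  2.1] q [ 0.51  0.69 -0.06  0.82 -0.    0.51]
[[ 0. -0.  1.]
 [ 0.  1.  0.]
 [-1.  0.  0.]]
```

View pics/s4c.png

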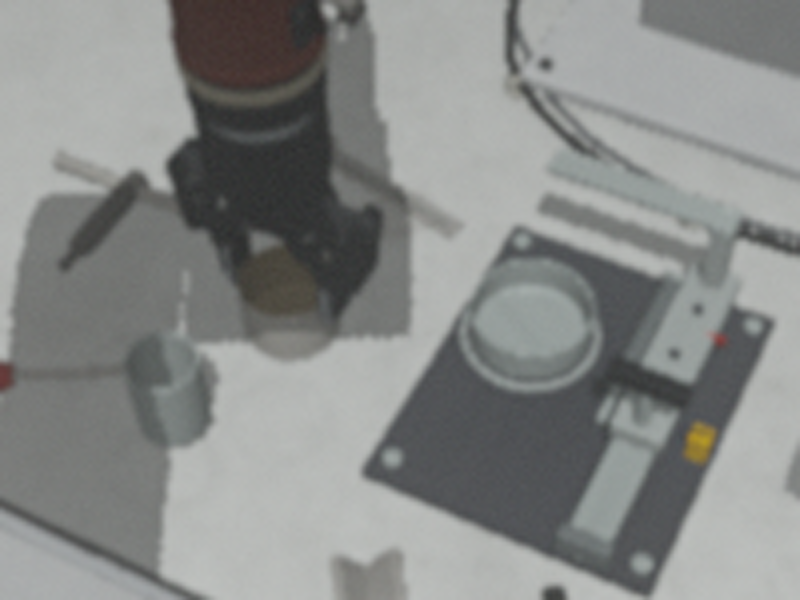

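```bash
python3 - <<'E'
from h import *
i=cv2.imread('pics/w2.png')
cv2.imwrite('pics/w2d.png',cv2.resize(cv2.convertScaleAbs(i[160:310,40:190],alpha=1.5),(600,600),interpolation=cv2.INTER_CUBIC))
E
```

```text
(no output)
```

View pics/w2d.png

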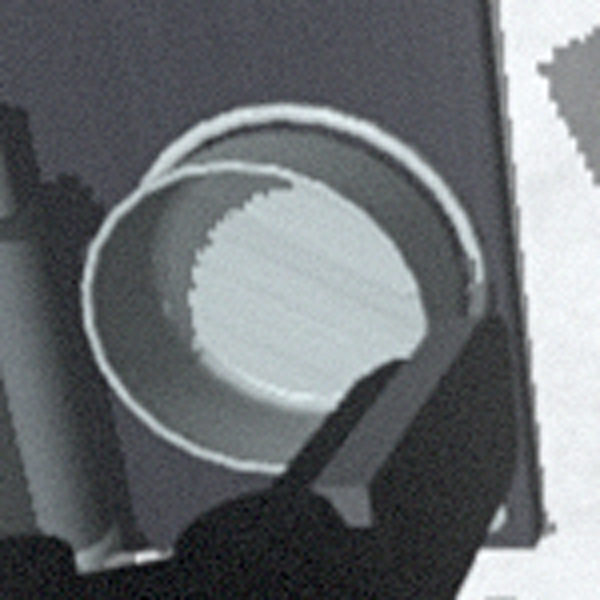

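Call:
jog_arm(
  series=[0, 0, 0, -10, 0, 0, 40, 0, 0, 0, -15, 0, 0, 40, 0, 0, 0, -20, 0, 0, 40, 0, 0, 0, -20, 0, 0, 40, 0, 0, 0, -15, 0, 0, 40, 0, 0, 0, 0, 0, 0, 40],
)

```text
time: 4.15
tcp_pos: [0.5304, 0.3812, 0.1113]
ee_rot: [0.001, 0.706, 0.001, 0.709]
force: [1.1, 0.7, -0.1]
grip_width: 0.0614
```

```bash
python3 - <<'E'
from h import *
s,q=st();p=camera_params('wrist')
Rc=p['R']@q; 
q2=np.array([[.001,.003,1],[-.001,1,-.003],[-1,-.001,.001]])
R2=Rc@q2.T; c=np.array([.46118518,.37578525,.29240511])
pp=dict(camera_matrix=p['camera_matrix'],R=R2,t=-R2@c)
print(proj('w',[.5293,.3782,.047],pp),'should be 259.1 181.6', proj('w',[.588,.2335,.04],pp),'103.5 240.65')
P=np.array([(83,290),(95,240),(120,203),(160,175),(230,161),(290,172),(120,390),(160,440),(200,460),(250,470)],float)
W=np.array([ray('w',40+(x+.5)/4-.5,160+(y+.5)/4-.5,.04,pp) for x,y in P])[:,:2]
from scipy.optimize import least_squares
f=least_squares(lambda v:np.hypot(*(W-v).T)-.04,[.588,.233]);print(f.x,f.fun)
P=np.array([(150,180),(200,128),(250,107),(290,103),(350,115),(420,160),(460,215),(480,260)],float)
W=np.array([ray('w',40+(x+.5)/4-.5,160+(y+.5)/4-.5,.014,pp) for x,y in P])[:,:2]
f=least_squares(lambda v:np.hypot(*(W-v[:2]).T)-v[2],[.588,.233,.045]);print(f.x,f.fun)
E
```

```text
t 4.15 tcp [530.4 381.2 111.3] grip 61.4 F [ 1.1  0.7 -0.1] q [0.51 0.61 0.03 0.99 0.   0.51]
[[ 0.004 -0.     1.   ]
 [ 0.003  1.     0.   ]
 [-1.     0.003  0.004]]
[259.11732005 181.6155168 ] should be 259.1 181.6 [103.53739647 240.79012398] 103.5 240.65
[0.58803302 0.23376357] [-0.00020978 -0.00013269  0.00016796  0.00037346  0.0002694  -0.00016458
 -0.00115601  0.00121764  0.00069677 -0.00055519]
[0.58527564 0.23445334 0.04305183] [-9.38186087e-05 -2.68519536e-04  1.68657689e-04  3.83112339e-04
  2.42716838e-04 -4.20033601e-04 -7.13189118e-04  7.01074009e-04]
```

Call:
jog_arm(
  series=[0, 0, 0, 0, -12.2, 4.9, 40, 0, 0, 0, 0, -12.2, 4.9, 40, 0, 0, 0, 0, -12.2, 4.9, 40, 0, 0, 0, 0, -12.2, 4.9, 40, 0, 0, 0, 0, -12.2, 4.9, 40, 0, 0, 0, 0, -12.2, 4.9, 40, 0, 0, 0, 0, -12.2, 4.9, 40, 0, 0, 0, 0, -12.2, 4.9, 40, 0, 0, 0, 0, -12.2, 4.9, 40, 0, 0, 0, 0, -12.2, 4.9, 40, 0, 0, 0, 0, -12.2, 4.9, 40, 0, 0, 0, 0, -12.2, 4.9, 40, 0, 0, 0, 0, 0, 0, 40, 0, 0, 0, 0, 0, 0, 40, 0, 0, 0, 0, 0, 0, 40, 0, 0, 0, 0, 0, 0, 40],
)

```text
time: 5.48
tcp_pos: [0.5873, 0.2342, 0.1073]
ee_rot: [-0.0, 0.707, 0.0, 0.707]
force: [0.4, 0.1, -0.6]
grip_width: 0.0614
```

```bash
python3 - <<'E'
from h import *
st(); i=snap('scene','s5.png');st(); p=camera_params('wrist'); w=snap('wrist','w5.png')
cv2.imwrite('pics/s5c.png',cv2.resize(i[110:260,190:340],None,fx=4,fy=4,interpolation=cv2.INTER_CUBIC))
E
```

```text
t 5.48 tcp [587.3 234.2 107.3] grip 61.4 F [ 0.4  0.1 -0.6] q [ 0.26  0.58 -0.04  0.95  0.    0.26]
[[-0.    -0.001  1.   ]
 [ 0.     1.     0.001]
 [-1.     0.    -0.   ]]
t 5.53 tcp [587.3 234.3 107.3] grip 61.7 F [-1.5  0.8 -0.4] q [ 0.26  0.58 -0.04  0.95  0.    0.26]
[[-0.    -0.001  1.   ]
 [ 0.     1.     0.001]
 [-1.     0.    -0.   ]]
```

View pics/s5c.png

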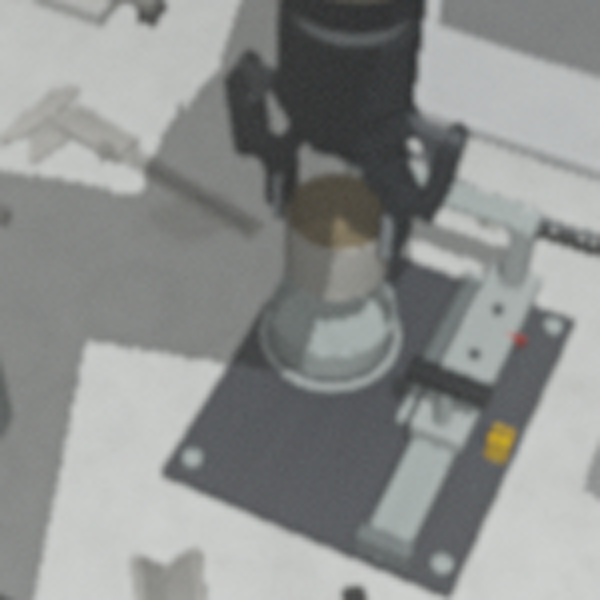

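View pics/w5.png

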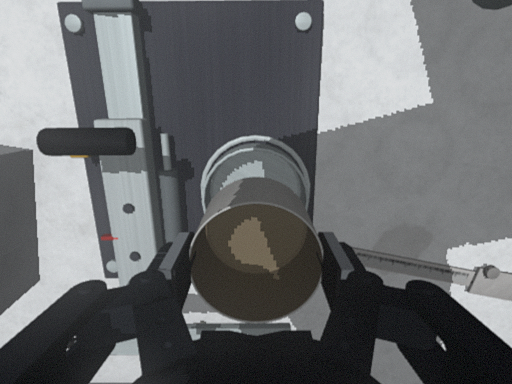

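Call:
jog_arm(
  series=[0, 0, 0, 12, 0, 0.5, 40, 0, 0, 0, 14, 0, 0, 40, 0, 0, 0, 12, 0, 0, 40, 0, 0, 0, 10, 0, 0, 40, 0, 0, 0, 7, 0, 0, 40, 0, 0, 0, 5, 0, 0, 40, 0, 0, 0, 3, 0, 0, 40, 0, 0, 0, 2, 0, 0, 40, 0, 0, 0, 0, 0, 0, 40, 0, 0, 0, 0, 0, 0, 40],
)

```text
time: 6.42
tcp_pos: [0.5883, 0.2338, 0.0427]
ee_rot: [-0.0, 0.707, 0.0, 0.707]
force: [0.5, -0.8, -0.0]
grip_width: 0.0615
```

```bash
python3 - <<'E'
from h import *
st(); i=snap('scene','s6.png')
cv2.imwrite('pics/s6c.png',cv2.resize(i[110:260,190:340],None,fx=4,fy=4,interpolation=cv2.INTER_CUBIC))
E
```

```text
t 6.42 tcp [588.3 233.8  42.7] grip 61.5 F [ 0.5 -0.8 -0. ] q [ 0.26  0.64 -0.11  0.82  0.    0.26]
[[ 0.001 -0.     1.   ]
 [ 0.     1.     0.   ]
 [-1.     0.     0.001]]
```

View pics/s6c.png

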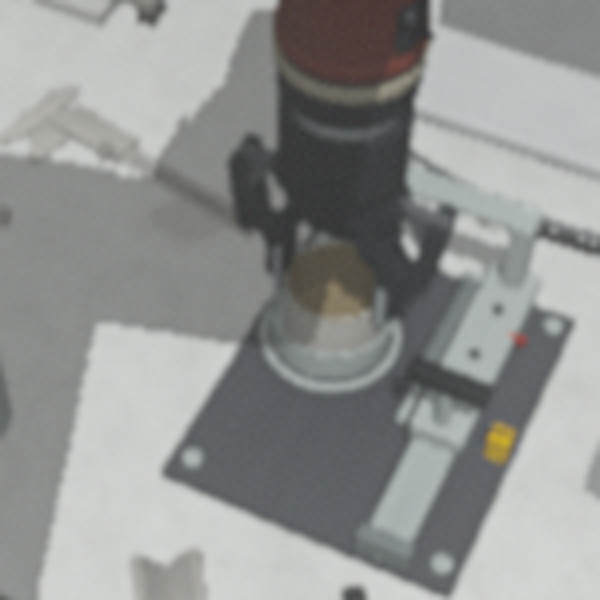

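Mid cup is inside the wide one, about 2 mm off the floor. Lower 2 mm, then release slowly.

Call:
jog_arm(
  series=[0, 0, 0, 1, 0, 0, 40, 0, 0, 0, 1, 0, 0, 40, 0, 0, 0, 0, 0, 0, 40, 0, 0, 0, 0, 0, 0, 64, 0, 0, 0, 0, 0, 0, 68, 0, 0, 0, 0, 0, 0, 74, 0, 0, 0, 0, 0, 0, 80, 0, 0, 0, 0, 0, 0, 85, 0, 0, 0, 0, 0, 0, 85, 0, 0, 0, 0, 0, 0, 85, 0, 0, 0, -15, 0, 0, 85, 0, 0, 0, -25, 0, 0, 85, 0, 0, 0, -30, 0, 0, 85, 0, 0, 0, -20, 0, 0, 85, 0, 0, 0, 0, 0, 0, 85, 0, 0, 0, 0, 0, 0, 85],
)

```text
time: 7.8
tcp_pos: [0.589, 0.2339, 0.1316]
ee_rot: [0.0, 0.706, 0.0, 0.708]
force: [-0.9, 0.2, -0.3]
grip_width: 0.085
```

```bash
python3 - <<'E'
from h import *
st(); i=snap('scene','s7.png');st(); p=camera_params('wrist'); w=snap('wrist','w7.png')
for X in [(.588,.2338,.06),(.588,.2338,.04),(.5875,.2335,.014)]: print(proj('wrist',X,p))
cv2.imwrite('pics/s7c.png',cv2.resize(i[110:260,190:340],None,fx=4,fy=4,interpolation=cv2.INTER_CUBIC))
E
```

```text
t 7.8 tcp [589.  233.9 131.6] grip 85.0 F [-0.9  0.2 -0.3] q [ 0.26  0.56 -0.    1.01 -0.    0.26]
[[ 0.003 -0.     1.   ]
 [ 0.001  1.     0.   ]
 [-1.     0.001  0.003]]
t 7.85 tcp [588.  233.7 130.2] grip 84.9 F [ 0.3 -0.3 -0.7] q [ 0.26  0.56 -0.01  1.   -0.    0.26]
[[ 0. -0.  1.]
 [ 0.  1.  0.]
 [-1.  0.  0.]]
[255.91794553 198.69214001]
[255.90287442 190.81366752]
[255.552945   181.71257101]
```

View pics/s7c.png

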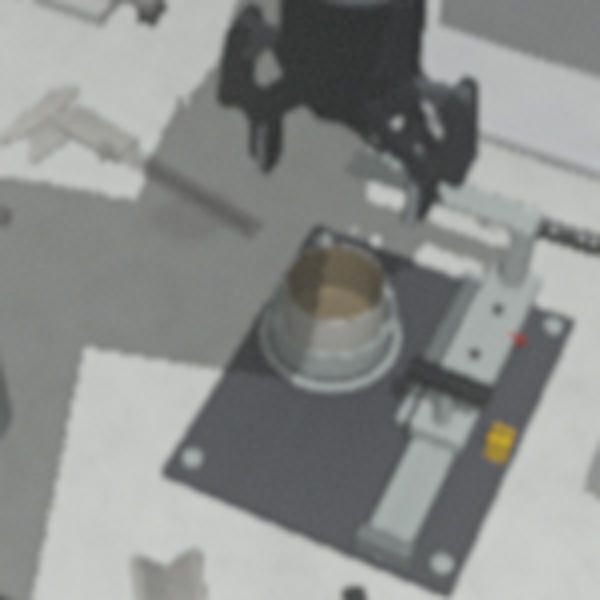

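View pics/w7.png

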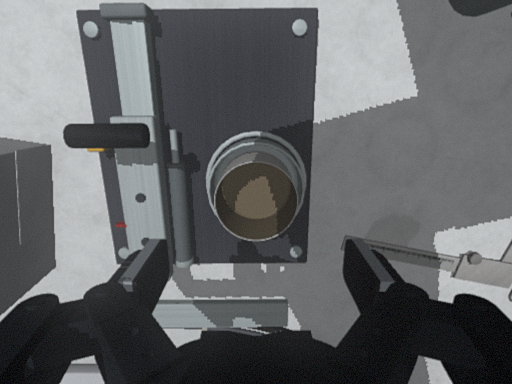

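Call:
jog_arm(
  series=[0, 0, 0, 0, 10.7, -9.9, 85, 0, 0, 0, 0, 10.7, -9.9, 85, 0, 0, 0, 0, 10.7, -9.9, 85, 0, 0, 0, 0, 10.7, -9.9, 85, 0, 0, 0, 0, 10.7, -9.9, 85, 0, 0, 0, 0, 10.7, -9.9, 85, 0, 0, 0, 0, 10.7, -9.9, 85, 0, 0, 0, 0, 10.7, -9.9, 85, 0, 0, 0, 0, 10.7, -9.9, 85, 0, 0, 0, 0, 10.7, -9.9, 85, 0, 0, 0, 0, 10.7, -9.9, 85, 0, 0, 0, 0, 10.7, -9.9, 85, 0, 0, 0, 0, 10.7, -9.9, 85, 0, 0, 0, 0, 10.7, -9.9, 85, 0, 0, 0, 0, 10.7, -9.9, 85, 0, 0, 0, 0, 10.7, -9.9, 85, 0, 0, 0, 0, 0, 0, 85, 0, 0, 0, 0, 0, 0, 85, 0, 0, 0, 0, 0, 0, 85, 0, 0, 0, 0, 0, 0, 85],
)

```text
time: 9.57
tcp_pos: [0.4301, 0.4045, 0.1303]
ee_rot: [0.0, 0.707, -0.0, 0.707]
force: [0.1, -0.8, 0.4]
grip_width: 0.0854
```

```bash
python3 - <<'E'
from h import *
st(); p=camera_params('wrist'); i=snap('wrist','w8.png')
for X in [(.430,.405,.066),(.430,.405,0)]: print(proj('wrist',X,p))
E
```

```text
t 9.57 tcp [430.1 404.5 130.3] grip 85.4 F [ 0.1 -0.8  0.4] q [ 0.63  0.48 -0.14  0.95 -0.    0.63]
[[ 0.  0.  1.]
 [-0.  1. -0.]
 [-1. -0.  0.]]
[256.430233   201.30729073]
[256.28780381 178.25870204]
```

View pics/w8.png

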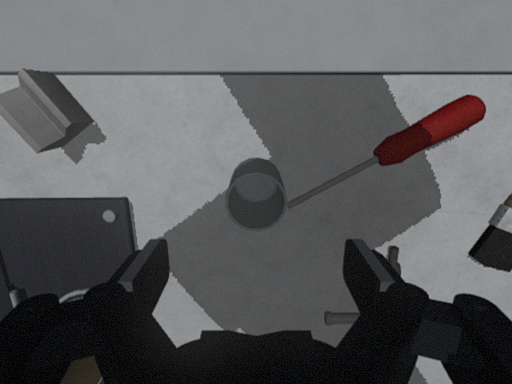

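Call:
jog_arm(
  series=[0, 0, 0, 15, 0, 0.5, 85, 0, 0, 0, 20, 0, 0, 85, 0, 0, 0, 20, 0, 0, 85, 0, 0, 0, 15, 0, 0, 85, 0, 0, 0, 8, 0, 0, 85, 0, 0, 0, 3, 0, 0, 85, 0, 0, 0, 0, 0, 0, 85, 0, 0, 0, 0, 0, 0, 65, 0, 0, 0, 0, 0, 0, 25, 0, 0, 0, 0, 0, 0, 25, 0, 0, 0, 0, 0, 0, 25, 0, 0, 0, 0, 0, 0, 25, 0, 0, 0, 0, 0, 0, 25, 0, 0, 0, 0, 0, 0, 25, 0, 0, 0, 0, 0, 0, 25],
)

```text
time: 10.87
tcp_pos: [0.4309, 0.4052, 0.0507]
ee_rot: [0.0, 0.706, 0.0, 0.708]
force: [-0.4, -1.9, 8.1]
grip_width: 0.044
```

```bash
python3 - <<'E'
from h import *
st()
E
```

```text
t 10.87 tcp [430.9 405.2  50.7] grip 44.0 F [-0.4 -1.9  8.1] q [ 0.63  0.57 -0.23  0.77 -0.    0.63]
[[ 0.002 -0.     1.   ]
 [ 0.001  1.     0.   ]
 [-1.     0.001  0.002]]
```

Call:
jog_arm(
  series=[0, 0, 0, -10, 0, 0, 25, 0, 0, 0, -18, 0, 0, 25, 0, 0, 0, -22, 0, 0, 25, 0, 0, 0, -20, 0, 0, 25, 0, 0, 0, -12, 0, 0, 25, 0, 0, 0, 0, 0, 0, 25, 0, 0, 0, 0, 0, 0, 25],
)

```text
time: 11.45
tcp_pos: [0.4305, 0.4052, 0.1322]
ee_rot: [0.0, 0.707, 0.0, 0.708]
force: [-0.6, 0.1, -0.9]
grip_width: 0.0436
```

Call:
jog_arm(
  series=[0, 0, 0, 0, -10.7, 9.9, 25, 0, 0, 0, 0, -10.7, 9.9, 25, 0, 0, 0, 0, -10.7, 9.9, 25, 0, 0, 0, 0, -10.7, 9.9, 25, 0, 0, 0, 0, -10.7, 9.9, 25, 0, 0, 0, 0, -10.7, 9.9, 25, 0, 0, 0, 0, -10.7, 9.9, 25, 0, 0, 0, 0, -10.7, 9.9, 25, 0, 0, 0, 0, -10.7, 9.9, 25, 0, 0, 0, 0, -10.7, 9.9, 25, 0, 0, 0, 0, -10.7, 9.9, 25, 0, 0, 0, 0, -10.7, 9.9, 25, 0, 0, 0, 0, -10.7, 9.9, 25, 0, 0, 0, 0, -10.7, 9.9, 25, 0, 0, 0, 0, -10.7, 9.9, 25, 0, 0, 0, 0, -10.7, 9.9, 25, 0, 0, 0, 0, 0, 0, 25, 0, 0, 0, 0, 0, 0, 25, 0, 0, 0, 0, 0, 0, 25, 0, 0, 0, 0, 0, 0, 25],
)

```text
time: 13.12
tcp_pos: [0.5882, 0.2341, 0.1312]
ee_rot: [-0.0, 0.707, 0.0, 0.707]
force: [0.4, 0.5, -0.6]
grip_width: 0.0442
```

```bash
python3 - <<'E'
from h import *
st(); i=snap('scene','s9.png');st(); p=camera_params('wrist'); w=snap('wrist','w9.png')
cv2.imwrite('pics/s9c.png',cv2.resize(i[110:260,190:340],None,fx=4,fy=4,interpolation=cv2.INTER_CUBIC))
E
```

```text
t 13.12 tcp [588.2 234.1 131.2] grip 44.2 F [ 0.4  0.5 -0.6] q [ 0.26  0.56 -0.    1.01  0.    0.26]
[[-0.    -0.001  1.   ]
 [ 0.     1.     0.001]
 [-1.     0.    -0.   ]]
t 13.17 tcp [588.1 234.2 131.3] grip 44.0 F [ 0.3  0.4 -0.9] q [ 0.26  0.56 -0.    1.01  0.    0.26]
[[-0.    -0.001  1.   ]
 [ 0.     1.     0.001]
 [-1.     0.    -0.   ]]
```

View pics/s9c.png

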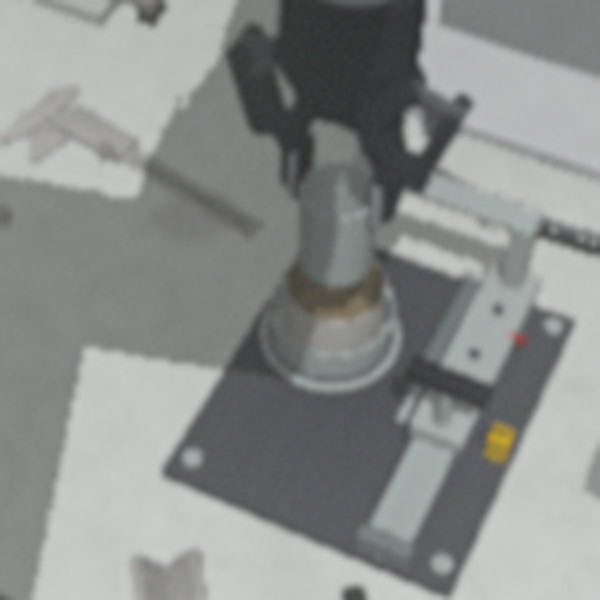

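View pics/w9.png

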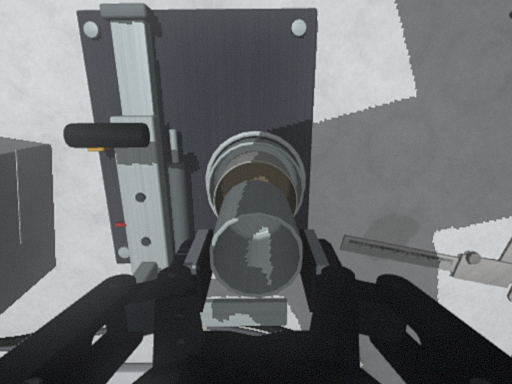

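Call:
jog_arm(
  series=[0, 0, 0, 8, 0, 1, 25, 0, 0, 0, 10, 0, 0.5, 25, 0, 0, 0, 10, 0, 0, 25, 0, 0, 0, 10, 0, 0, 25, 0, 0, 0, 9, 0, 0, 25, 0, 0, 0, 7, 0, 0, 25, 0, 0, 0, 5, 0, 0, 25, 0, 0, 0, 3, 0, 0, 25, 0, 0, 0, 1.5, 0, 0, 25, 0, 0, 0, 0, 0, 0, 25, 0, 0, 0, 0, 0, 0, 25],
)

```text
time: 14.13
tcp_pos: [0.5904, 0.2338, 0.0682]
ee_rot: [-0.0, 0.707, 0.0, 0.707]
force: [-0.3, -0.3, -0.6]
grip_width: 0.0445
```

```bash
python3 - <<'E'
from h import *
st(); i=snap('scene','s10.png')
cv2.imwrite('pics/s10c.png',cv2.resize(i[110:260,190:340],None,fx=4,fy=4,interpolation=cv2.INTER_CUBIC))
E
```

```text
t 14.13 tcp [590.4 233.8  68.2] grip 44.5 F [-0.3 -0.3 -0.6] q [ 0.26  0.62 -0.08  0.87 -0.    0.26]
[[ 0.001 -0.     1.   ]
 [ 0.     1.     0.   ]
 [-1.     0.     0.001]]
```

View pics/s10c.png

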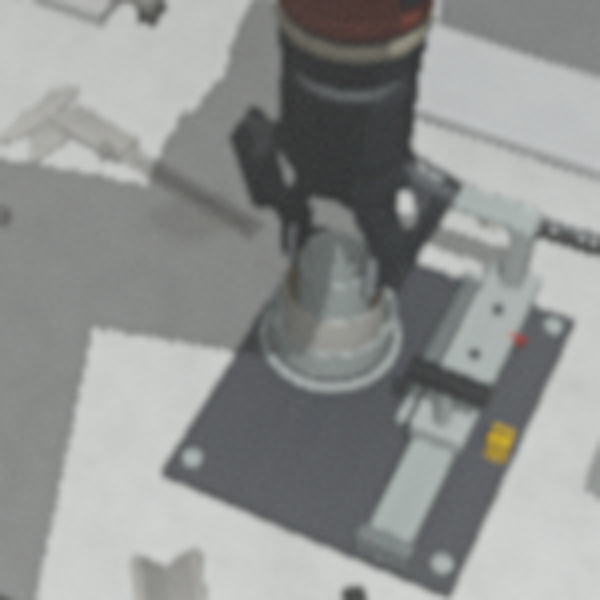

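Call:
jog_arm(
  series=[0, 0, 0, 1, 0, -0.5, 25, 0, 0, 0, 1, 0, 0, 25, 0, 0, 0, 0, 0, 0, 25, 0, 0, 0, 0, 0, 0, 46, 0, 0, 0, 0, 0, 0, 50, 0, 0, 0, 0, 0, 0, 56, 0, 0, 0, 0, 0, 0, 64, 0, 0, 0, 0, 0, 0, 72, 0, 0, 0, 0, 0, 0, 80, 0, 0, 0, 0, 0, 0, 80, 0, 0, 0, -15, 0, 0, 80, 0, 0, 0, -25, 0, 0, 80, 0, 0, 0, -25, 0, 0, 80, 0, 0, 0, -15, 0, 0, 80, 0, 0, 0, 0, 0, 0, 80, 0, 0, 0, 0, 0, 0, 80],
)

```text
time: 15.52
tcp_pos: [0.5901, 0.2339, 0.1465]
ee_rot: [0.0, 0.707, 0.0, 0.708]
force: [0.3, -0.2, -1.2]
grip_width: 0.0802
```

```bash
python3 - <<'E'
from h import *
st(); i=snap('scene','s11.png');st(); p=camera_params('wrist'); w=snap('wrist','w11.png')
for X in [(.588,.2338,.081),(.588,.2338,.06),(.588,.2338,.04)]: print(proj('wrist',X,p),proj('scene',X))
cv2.imwrite('pics/s11c.png',cv2.resize(i[110:260,190:340],None,fx=4,fy=4,interpolation=cv2.INTER_CUBIC))
E
```

```text
t 15.52 tcp [590.1 233.9 146.5] grip 80.2 F [ 0.3 -0.2 -1.2] q [0.26 0.55 0.02 1.04 0.   0.26]
[[ 0.002 -0.     1.   ]
 [ 0.     1.     0.   ]
 [-1.     0.     0.002]]
t 15.57 tcp [589.4 233.6 145.4] grip 80.0 F [-0.4  0.1  0.4] q [ 0.26  0.55  0.02  1.04 -0.    0.26]
[[-0. -0.  1.]
 [-0.  1.  0.]
 [-1. -0. -0.]]
[256.0102352  199.62777234] [273.40977071 174.88770193]
[255.99019603 191.11584573] [273.02629549 180.36610475]
[255.97401308 184.24190801] [272.67403456 185.39857411]
```

View pics/s11c.png

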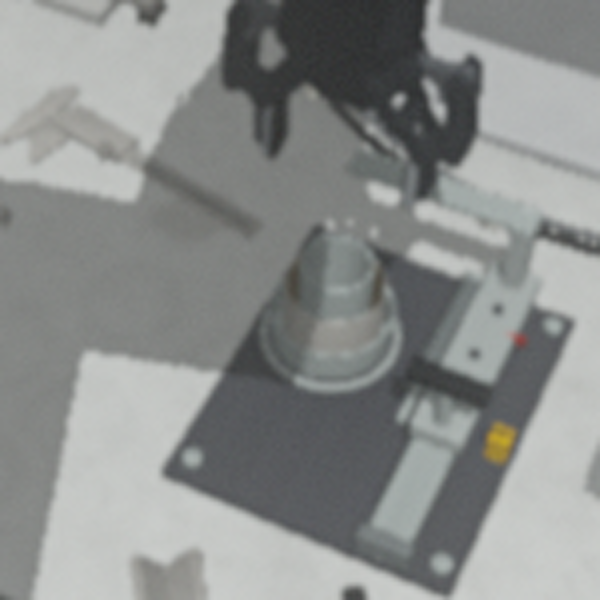

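View pics/w11.png

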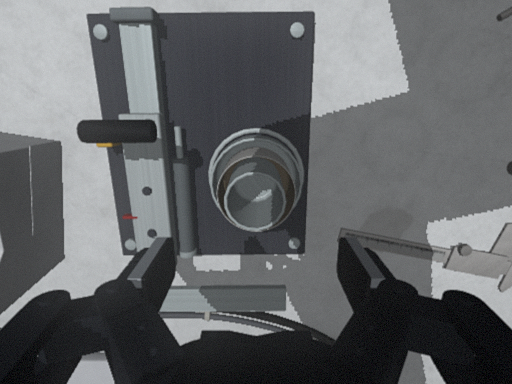

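Call:
jog_arm(
  series=[-0.1122, 0, 0, 0, 0, 0, 70, -0.1122, 0, 0, 0, 0, 0, 70, -0.1122, 0, 0, 0, 0, 0, 70, -0.1122, 0, 0, 0, 0, 0, 70, -0.1122, 0, 0, 0, 0, 0, 70, -0.1122, 0, 0, 0, 0, 0, 70, -0.1122, 0, 0, 0, 0, 0, 70, -0.1122, 0, 0, 0, 0, 0, 70, -0.1122, 0, 0, 0, 0, 0, 70, -0.1122, 0, 0, 0, 0, 0, 70, -0.1122, 0, 0, 0, 0, 0, 70, -0.1122, 0, 0, 0, 0, 0, 70, -0.1122, 0, 0, 0, 0, 0, 70, -0.1122, 0, 0, 0, 0, 0, 70, 0, 0, 0, 0, 0, 0, 70, 0, 0, 0, 0, 0, 0, 70],
)

```text
time: 16.95
tcp_pos: [0.5889, 0.2335, 0.1446]
ee_rot: [-0.499, 0.501, 0.5, 0.5]
force: [0.8, 0.5, -0.3]
grip_width: 0.0699
```

Call:
jog_arm(
  series=[0, 0, 0, 0, 6.4, -12, 60, 0, 0, 0, 0, 6.4, -12, 60, 0, 0, 0, 0, 6.4, -12, 60, 0, 0, 0, 0, 6.4, -12, 60, 0, 0, 0, 0, 6.4, -12, 60, 0, 0, 0, 0, 6.4, -12, 60, 0, 0, 0, 0, 6.4, -12, 60, 0, 0, 0, 0, 6.4, -12, 60, 0, 0, 0, 0, 0, 0, 60, 0, 0, 0, 0, 0, 0, 60, 0, 0, 0, 0, 0, 0, 60],
)

```text
time: 17.87
tcp_pos: [0.5387, 0.138, 0.1457]
ee_rot: [-0.5, 0.5, 0.5, 0.501]
force: [0.7, -0.6, 0.4]
grip_width: 0.0598
```

```bash
python3 - <<'E'
from h import *
st(); p=camera_params('wrist'); w=snap('wrist','w12.png'); snap('top','t12.png')
print(proj('wrist',(.5382,.1378,.078),p),-p['R'].T@p['t'])
E
```

```text
t 17.87 tcp [538.7 138.  145.7] grip 59.8 F [ 0.7 -0.6  0.4] q [ 0.12  0.41 -0.21  0.95  0.   -1.45]
[[ 0.    -1.     0.002]
 [ 0.     0.002  1.   ]
 [-1.    -0.     0.   ]]
[257.3499941  200.52787914] [0.53919002 0.0649352  0.28870568]
```

View pics/w12.png

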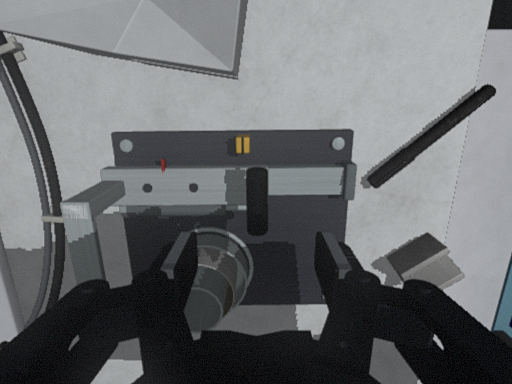

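View pics/t12.png

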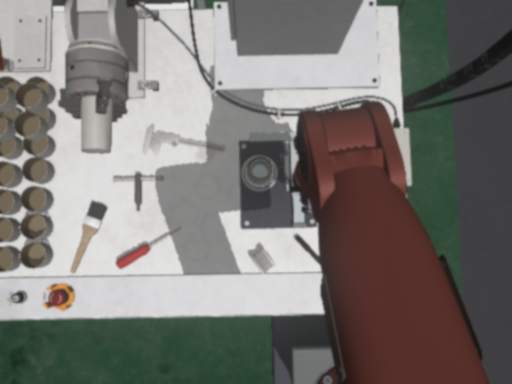

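```bash
python3 - <<'E'
from h import *
p=camera_params('wrist');i=cv2.imread('pics/w12.png')
c=i[130:175,150:260];cv2.imwrite('pics/w12c.png',cv2.resize(c,None,fx=7,fy=7,interpolation=cv2.INTER_CUBIC))
h=cv2.cvtColor(i,cv2.COLOR_BGR2HSV)
red=((h[...,0]<8)|(h[...,0]>172))&(h[...,1]>120);red[:,260:]=0;v,u=np.nonzero(red);print('red',u.min(),u.max(),v.min(),v.max(),u.mean(),v.mean())
y=(h[...,0]>18)&(h[...,0]<32)&(h[...,1]>120);v,u=np.nonzero(y);print('yel',u.min(),u.max(),v.min(),v.max(),u.mean(),v.mean())
col=y[v.min():v.max()+1].sum(0);print(list(enumerate(col))[u.min():u.max()+1])
ru,rv=np.nonzero(red)[1].mean(),np.nonzero(red)[0].mean()
P=ray('wrist',ru,rv,.036,p);print('ptr',P)
for z in(.014,.02,.03,.036):print(z,ray('wrist',u.mean(),v.mean(),z,p))
E
```

```text
red 24 247 159 382 160.22666666666666 249.36
yel 15 501 89 383 249.9016393442623 190.5655737704918
[(15, np.int64(1)), (16, np.int64(0)), (17, np.int64(0)), (18, np.int64(0)), (19, np.int64(0)), (20, np.int64(0)), (21, np.int64(0)), (22, np.int64(0)), (23, np.int64(0)), (24, np.int64(0)), (25, np.int64(0)), (26, np.int64(0)), (27, np.int64(0)), (28, np.int64(0)), (29, np.int64(0)), (30, np.int64(0)), (31, np.int64(0)), (32, np.int64(0)), (33, np.int64(0)), (34, np.int64(0)), (35, np.int64(0)), (36, np.int64(0)), (37, np.int64(0)), (38, np.int64(0)), (39, np.int64(0)), (40, np.int64(1)), (41, np.int64(1)), (42, np.int64(1)), (43, np.int64(1)), (44, np.int64(0)), (45, np.int64(0)), (46, np.int64(0)), (47, np.int64(0)), (48, np.int64(0)), (49, np.int64(0)), (50, np.int64(0)), (51, np.int64(0)), (52, np.int64(0)), (53, np.int64(0)), (54, np.int64(0)), (55, np.int64(1)), (56, np.int64(0)), (57, np.int64(0)), (58, np.int64(0)), (59, np.int64(0)), (60, np.int64(0)), (61, np.int64(0)), (62, np.int64(0)), (63, np.int64(0)), (64, np.int64(0)), (65, np.int64(0)), (66, np.int64(0)), (67, np.int6
[... 8167 characters left out ...]
(477, np.int64(0)), (478, np.int64(1)), (479, np.int64(0)), (480, np.int64(0)), (481, np.int64(1)), (482, np.int64(0)), (483, np.int64(0)), (484, np.int64(0)), (485, np.int64(1)), (486, np.int64(1)), (487, np.int64(0)), (488, np.int64(0)), (489, np.int64(0)), (490, np.int64(0)), (491, np.int64(0)), (492, np.int64(0)), (493, np.int64(0)), (494, np.int64(0)), (495, np.int64(1)), (496, np.int64(0)), (497, np.int64(0)), (498, np.int64(0)), (499, np.int64(0)), (500, np.int64(0)), (501, np.int64(1))]
ptr [0.62918017 0.20100007 0.036     ]
0.014 [0.54506871 0.15000527 0.014     ]
0.02 [0.54494326 0.14815202 0.02      ]
0.03 [0.54473416 0.14506327 0.03      ]
0.036 [0.54460871 0.14321003 0.036     ]
```

View pics/w12c.png

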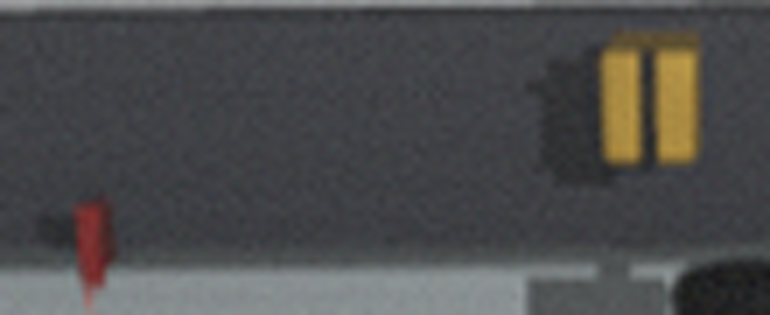

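```bash
python3 - <<'E'
from h import *
p=camera_params('wrist')
a=ray('wrist',162.6,160,.036,p);print(a)
for z in(.02,.03,.036):
  b=ray('wrist',242.1,145,z,p);print(z,b,a-b)
E
```

```text
[0.61931553 0.11576927 0.036     ]
0.02 [0.55170408 0.10529698 0.02      ] [0.06761145 0.01047229 0.016     ]
0.03 [0.55124337 0.10380318 0.03      ] [0.06807216 0.01196609 0.006     ]
0.036 [0.55096695 0.1029069  0.036     ] [0.06834859 0.01286237 0.        ]
```

Call:
jog_arm(
  series=[0, 0, 0, 12, 0, 0, 60, 0, 0, 0, 16, 0, 0, 60, 0, 0, 0, 16, 0, 0, 60, 0, 0, 0, 16, 0, 0, 60, 0, 0, 0, 14, 0, 0, 60, 0, 0, 0, 9, 0, 0, 60, 0, 0, 0, 5, 0, 0, 60, 0, 0, 0, 0, 0, 0, 60, 0, 0, 0, 0, 0, 0, 60],
)

```text
time: 18.72
tcp_pos: [0.5387, 0.1379, 0.0581]
ee_rot: [0.5, -0.5, -0.5, -0.5]
force: [0.0, 0.8, 0.5]
grip_width: 0.0599
```

```bash
python3 - <<'E'
from h import *
st(); p=camera_params('wrist'); w=snap('wrist','w13.png')
E
```

```text
t 18.72 tcp [538.7 137.9  58.1] grip 59.9 F [0.  0.8 0.5] q [ 0.12  0.5  -0.32  0.74 -0.   -1.45]
[[ 0. -1. -0.]
 [ 0. -0.  1.]
 [-1. -0.  0.]]
```

View pics/w13.png

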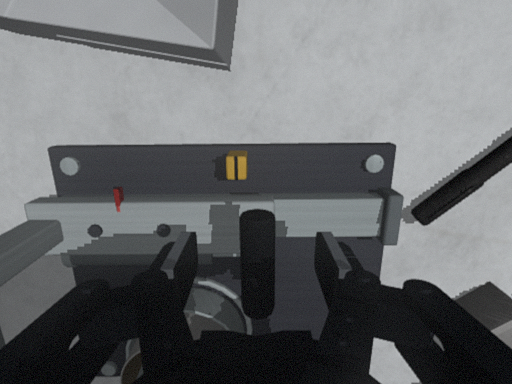

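Bar lies centred between the fingers (u≈257). Close.

Call:
jog_arm(
  series=[0, 0, 0, 0, 0, 0, 40, 0, 0, 0, 0, 0, 0, 20, 0, 0, 0, 0, 0, 0, 5, 0, 0, 0, 0, 0, 0, 5, 0, 0, 0, 0, 0, 0, 5, 0, 0, 0, 0, 0, 0, 5, 0, 0, 0, 0, 0, 0, 5, 0, 0, 0, 0, 0, 0, 5, 0, 0, 0, 0, 0, 0, 5, 0, 0, 0, 0, 0, 0, 5],
)

```text
time: 19.6
tcp_pos: [0.538, 0.1377, 0.0584]
ee_rot: [-0.5, 0.5, 0.5, 0.5]
force: [-4.0, -0.5, 6.8]
grip_width: 0.0142
```

```bash
python3 - <<'E'
from h import *
st(); p=camera_params('wrist'); w=snap('wrist','w14.png')
cv2.imwrite('pics/w14c.png',cv2.resize(w[110:260,80:280],None,fx=4,fy=4,interpolation=cv2.INTER_CUBIC))
E
```

```text
t 19.6 tcp [538.  137.7  58.4] grip 14.2 F [-4.  -0.5  6.8] q [ 0.12  0.5  -0.32  0.74  0.   -1.45]
[[-0. -1. -0.]
 [ 0. -0.  1.]
 [-1.  0.  0.]]
```

View pics/w14c.png

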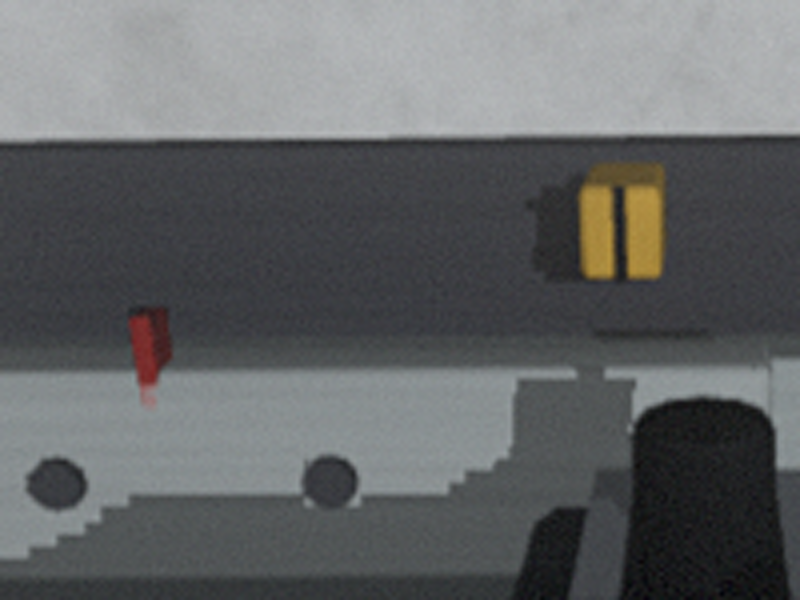

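Call:
jog_arm(
  series=[0, 0, 0, 0, 3, 0, 5, 0, 0, 0, 0, 5, 0, 5, 0, 0, 0, 0, 6, 0, 5, 0, 0, 0, 0, 6, 0, 5, 0, 0, 0, 0, 6, 0, 5, 0, 0, 0, 0, 6, 0, 5, 0, 0, 0, 0, 6, 0, 5, 0, 0, 0, 0, 6, -0.5, 5, 0, 0, 0, 0, 6, 0, 5, 0, 0, 0, 0, 5, 0, 5, 0, 0, 0, 0, 4, 0, 5, 0, 0, 0, 0, 3, 0, 5, 0, 0, 0, 0, 2, 0, 5, 0, 0, 0, 0, 0, 0, 5, 0, 0, 0, 0, 0, 0, 5, 0, 0, 0, 0, 0, 0, 5],
)

```text
time: 20.98
tcp_pos: [0.4773, 0.1372, 0.0585]
ee_rot: [-0.501, 0.499, 0.499, 0.501]
force: [9.2, -0.7, -6.4]
grip_width: 0.0141
```

```bash
python3 - <<'E'
from h import *
st(); p=camera_params('wrist'); w=snap('wrist','w15.png');snap('scene','s15.png')
cv2.imwrite('pics/w15c.png',cv2.resize(w[110:260,80:280],None,fx=4,fy=4,interpolation=cv2.INTER_CUBIC))
E
```

```text
t 20.98 tcp [477.3 137.2  58.5] grip 14.1 F [ 9.2 -0.7 -6.4] q [ 0.13  0.41 -0.49  0.67 -0.   -1.44]
[[ 0.005 -1.    -0.   ]
 [ 0.    -0.     1.   ]
 [-1.    -0.005  0.   ]]
```

View pics/w15.png

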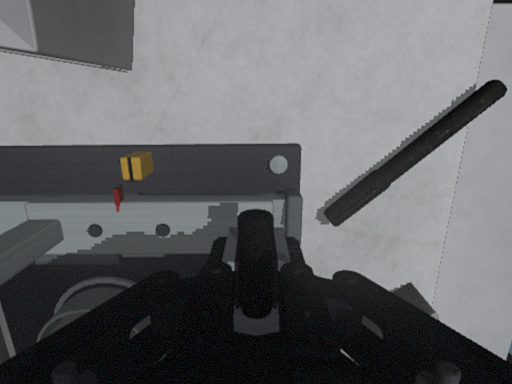

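View pics/w15c.png

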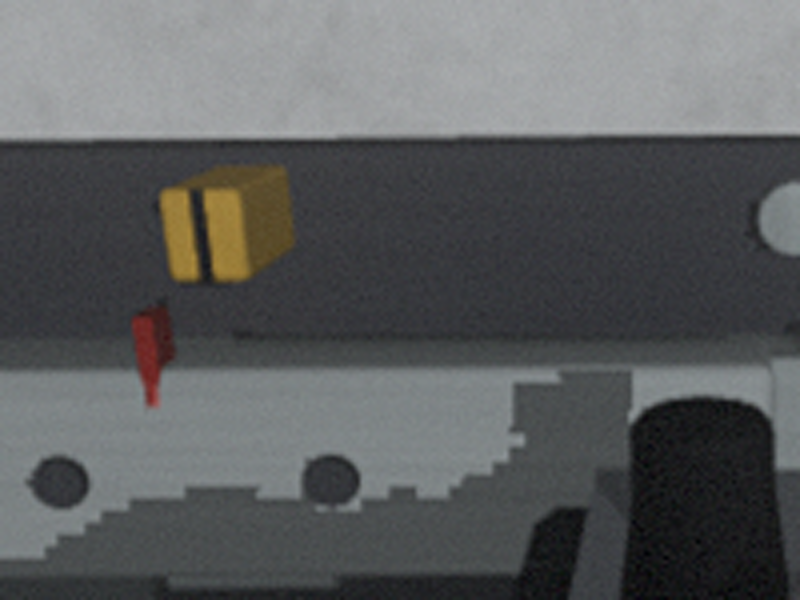

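```bash
python3 - <<'E'
from h import *
p=camera_params('wrist')
# line centre crop: top (197,190) bottom (206,280) ; pointer outer (150,315) tip inner (152,400)
g=lambda x,y:(80+(x+.5)/4-.5,110+(y+.5)/4-.5)
for z in(.02,.025,.03,.034,.036,.04):
  print(z,'line',np.round(ray('wrist',*g(201.5,235),z,p)*1000,1),'edges y',np.round(ray('wrist',*g(197,190),z,p)[1]*1000,1),np.round(ray('wrist',*g(206,280),z,p)[1]*1000,1),'ptr',np.round(ray('wrist',*g(150,312),z,p)*1000,1),np.round(ray('wrist',*g(151,390),z,p)*1000,1))
E
```

```text
0.02 line [556.5 105.9  20. ] edges y 98.8 113.1 ptr [566.2 118.4  20. ] [567.8 131.6  20. ]
0.025 line [554.3 104.7  25. ] edges y 97.8 111.8 ptr [563.7 116.9  25. ] [565.3 129.7  25. ]
0.03 line [552.1 103.6  30. ] edges y 96.9 110.4 ptr [561.3 115.4  30. ] [562.8 127.8  30. ]
0.034 line [550.4 102.6  34. ] edges y 96.1 109.3 ptr [559.3 114.2  34. ] [560.8 126.3  34. ]
0.036 line [549.5 102.2  36. ] edges y 95.7 108.8 ptr [558.3 113.6  36. ] [559.8 125.6  36. ]
0.04 line [547.8 101.3  40. ] edges y 95.0 107.7 ptr [556.4 112.4  40. ] [557.8 124.1  40. ]
```

Call:
jog_arm(
  series=[0, 0, 0, 0, 2.5, 0, 5, 0, 0, 0, 0, 2.5, 0, 5, 0, 0, 0, 0, 1.5, 0, 5, 0, 0, 0, 0, 0.5, 0, 5, 0, 0, 0, 0, 0, 0, 5, 0, 0, 0, 0, 0, 0, 5, 0, 0, 0, 0, 0, 0, 5, 0, 0, 0, 0, 0, 0, 5],
)

```text
time: 21.75
tcp_pos: [0.4705, 0.1371, 0.0585]
ee_rot: [-0.501, 0.499, 0.499, 0.501]
force: [9.5, -1.6, -6.0]
grip_width: 0.0144
```

```bash
python3 - <<'E'
from h import *
st(); p=camera_params('wrist'); w=snap('wrist','w16.png');i=snap('scene','s16.png');t=snap('top','t16.png');st()
print(proj('wrist',(.551,.103,.032),p))
a=cv2.resize(w[130:230,80:210],None,fx=5,fy=5,interpolation=cv2.INTER_CUBIC)
cv2.imwrite('pics/w16c.png',a)
b=cv2.resize(i[110:260,190:340],(560,560),interpolation=cv2.INTER_CUBIC)
cv2.imwrite('pics/s16c.png',b)
E
```

```text
t 21.75 tcp [470.5 137.1  58.5] grip 14.4 F [ 9.5 -1.6 -6. ] q [ 0.13  0.4  -0.51  0.66 -0.   -1.44]
[[ 0.006 -1.     0.   ]
 [-0.     0.     1.   ]
 [-1.    -0.006 -0.   ]]
t 21.9 tcp [470.5 137.2  58.5] grip 14.1 F [10.8 -0.5 -5.9] q [ 0.13  0.4  -0.51  0.66 -0.   -1.44]
[[ 0.006 -1.     0.   ]
 [ 0.     0.     1.   ]
 [-1.    -0.006  0.   ]]
[118.81086523 168.28847671]
```

View pics/w16c.png

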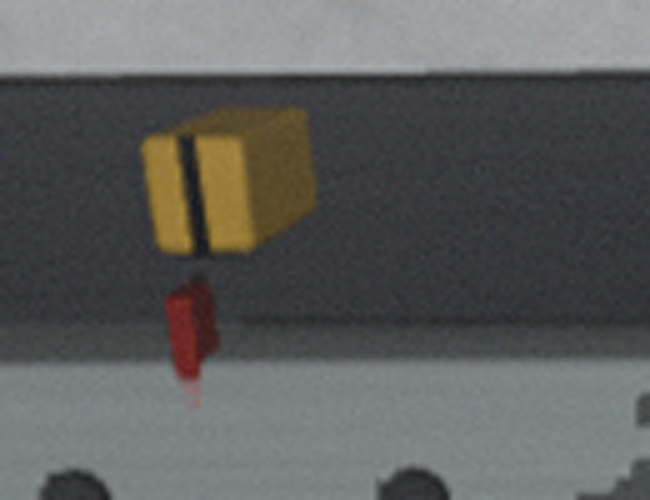

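View pics/s16c.png

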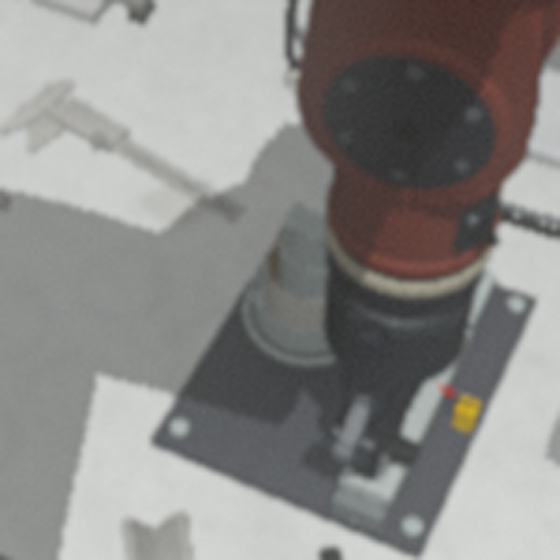

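View pics/t16.png

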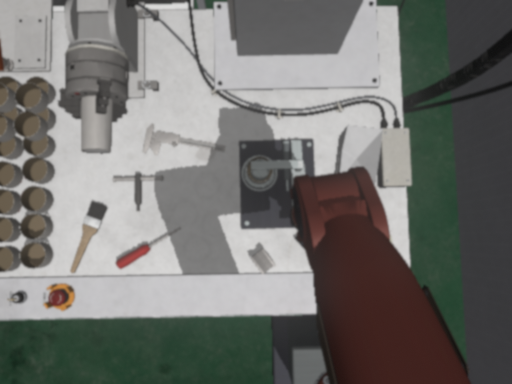

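```bash
python3 - <<'E'
from h import *
p=camera_params('wrist')
g=lambda x,y:(80+(x+.5)/5-.5,130+(y+.5)/5-.5)
for z in(.03,.032,.034): print('line',z,np.round(ray('wrist',*g(193,195),z,p)*1000,1))
for z in(.034,.036,.038,.040): print('ptr',z,np.round(ray('wrist',*g(181,292),z,p)*1000,1),np.round(ray('wrist',*g(187,370),z,p)*1000,1))
# top-view check at start: clip/pointer; scene check
i=cv2.imread('pics/s16.png');c=i[195:235,295:335];cv2.imwrite('pics/s16d.png',cv2.resize(c,None,fx=14,fy=14,interpolation=cv2.INTER_CUBIC))
for n,X in dict(line=(.551,.103,.032),l1=(.551,.097,.032),l2=(.551,.109,.032),ptr=(.551,.1134,.036)).items():
  u,v=proj('scene',X);print(n,(u-295+.5)*14,(v-195+.5)*14)
E
```

```text
line 0.03 [552.3 103.6  30. ]
line 0.032 [551.4 103.2  32. ]
line 0.034 [550.4 102.7  34. ]
ptr 0.034 [553.4 114.4  34. ] [554.  124.1  34. ]
ptr 0.036 [552.4 113.8  36. ] [553.  123.3  36. ]
ptr 0.038 [551.4 113.2  38. ] [552.  122.6  38. ]
ptr 0.04 [550.4 112.6  40. ] [551.  121.9  40. ]
line 293.2486136798052 320.4867623703512
l1 326.1689895034323 333.6758387679946
l2 260.45132265453606 307.34699813176724
ptr 239.48552505350835 284.65815867076253
```

View pics/s16d.png

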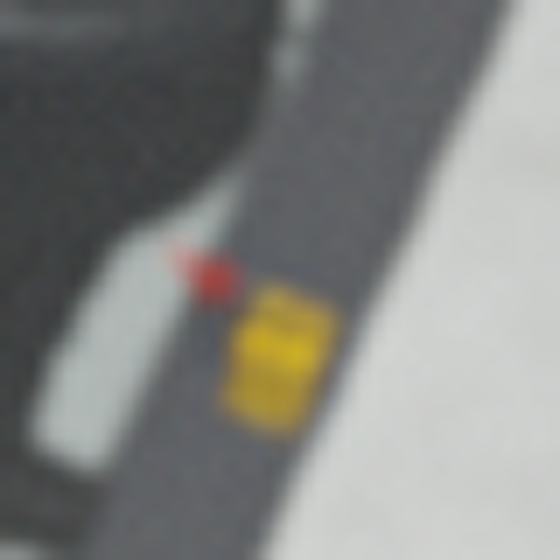

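Call:
jog_arm(
  series=[0, 0, 0, 0, 0.7, 0, 5, 0, 0, 0, 0, 0, 0, 5, 0, 0, 0, 0, 0, 0, 5, 0, 0, 0, 0, 0, 0, 5, 0, 0, 0, 0, 0, 0, 5, 0, 0, 0, 0, 0, 0, 5],
)

```text
time: 22.4
tcp_pos: [0.4698, 0.1371, 0.0584]
ee_rot: [-0.501, 0.499, 0.499, 0.501]
force: [10.3, -1.1, -7.4]
grip_width: 0.0144
```

```bash
python3 - <<'E'
from h import *
st(); t=snap('top','t17.png');p=camera_params('wrist');w=snap('wrist','w17.png')
a=cv2.resize(t[125:235,230:330],(400,440),interpolation=cv2.INTER_CUBIC);b=cv2.resize(w[130:240,60:160],(400,440),interpolation=cv2.INTER_CUBIC)
cv2.imwrite('pics/f17.png',np.hstack([a,b]))
for n,X in dict(wide=(.588,.2338,.04),nar=(.588,.2338,.081)).items():
  u,v=proj('top',X);print(n,(u-230+.5)*4,(v-125+.5)*4)
E
```

```text
t 22.4 tcp [469.8 137.1  58.4] grip 14.4 F [10.3 -1.1 -7.4] q [ 0.14  0.4  -0.51  0.66 -0.   -1.44]
[[ 0.006 -1.     0.   ]
 [-0.     0.     1.   ]
 [-1.    -0.006 -0.   ]]
wide 117.94284604494305 185.68307225395142
nar 119.31476750327147 175.94180009138643
```

View pics/f17.png

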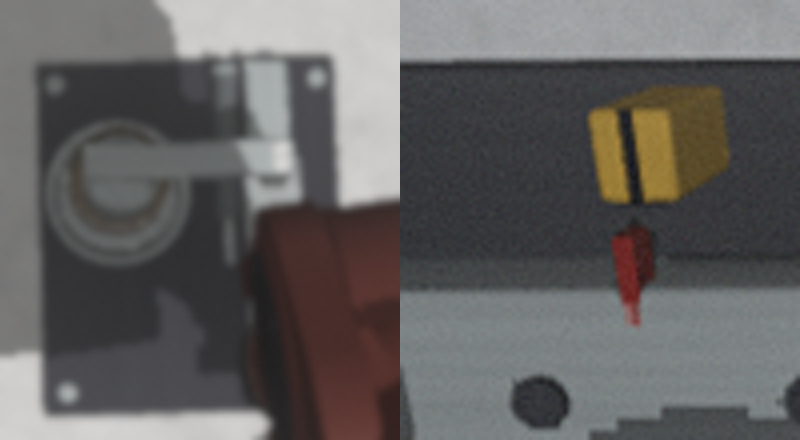

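The cups are concentric around (118,185) with the blade above them. The pointer lines up with the clip line, and the pull force is steady at about 10 N.

```bash
python3 - <<'E'
from h import *
workorder.close_job(); st()
E
```

```text
the job is handed in; nothing more can be done
the job is handed in; nothing more can be done
```

I nested the 64 mm cup in the wide cup and the narrow cup in that one, releasing both. I then gripped the T-handle, pulled the slide about 68 mm and handed the job in at about 22.5 s, still holding it. No verdict came back.

**Cups:** After the second release, the camera views showed the rims concentric to within about 2 mm. The narrow rim was at the height expected when fully seated (81 mm).

**Blade:** It sits over the nested cups. With its underside at 90 mm, the clearance is about 9 mm. I saw no sign of contact, but contact force on the cups cannot be read directly.

**Pointer:** My estimates put it 0 to 1.5 mm short of the mark, so I pulled a final 0.7 mm. The grip was holding steadily against about 10 N of spring pull.

**Checks that disagreed:**
- The scene and top cameras differed by 2–4 mm in x on the plate and seat. I relied on the top camera and close-up wrist views.
- The exact heights of the clip and the pointer's faces leave about 1–2 mm of uncertainty in the pointer position.
- The gripper read about 2 mm less than the true width on all three grips.

The tools look undisturbed in the last top view. The arm hid the marker pen and tape roll there, and I did not measure any of them.

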